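Show the drip-tray grate to the tablet for the cleaning record

TASK

Closing check at the coffee bar: take the steel milk jug off the drip tray and set it down (do not drop it) upright on the worktop beside the tray, then lift the slotted grate out of the tray and show its underside to the front camera of the order tablet for the cleaning record. Hold the grate centred in front of the lens, about 15 cm away, square to the screen and with its long sides along the long sides of the tablet, and finish while holding it there still: the photograph is taken with the grate in your grip. Do not touch the tablet, do not tip the jug, and leave the cup and saucer, the bell and the glass where they are.

Things in the scene. Friction and masses are not known exactly. Their poses are not given: they have to be found in the camera images.
- tray: slim stainless bar drip tray, fixed, 172 mm long (its y) x 78 mm wide (its x) x 22 mm high with 4 mm walls; origin under its centre on the worktop, z up. In the middle of both long sides the wall has a finger cut-out 48 mm long that goes down to 5 mm above the worktop, so the long sides of the grate can be gripped there from above
- grate: loose stainless grate with cross slots and a folded-down skirt, 160 mm long (its y) x 66 wide (its x) x 12 high, 0.18 kg; sits in the tray with 2 mm play all round, underside 10 mm above the worktop, top flush with the rim at 22 mm. Origin at the centre of its open underside, z towards its slotted top. Gripped across the 66 mm in the cut-outs it balances
- grate_centre (a point): middle of the grate, 6 mm above its origin; axes as the grate's
- jug: small stainless milk jug, 72 mm wide, 94 mm high, about 0.2 kg (hidden, 0.14 to 0.28 kg), standing on the grate at the start; z up, origin in the plane of its foot but about 9 mm off its centre line (the centre line is jug_base)
- jug_base (a point): centre of the jug's foot, on its centre line (body radius 34 mm)
- jug_handle (a point): grasp point on the jug's handle, 58 mm above its foot and 55 mm from its centre line; x points outward from the jug, z up. The handle is an upright strip about 8 mm thick (along this y), from the jug's wall at 34 mm to 62 mm from the centre line and from 20 to 84 mm above the foot; pinch it from above across y
- tablet: order tablet on a weighted aluminium desk stand, fixed; 200 mm wide x 124 mm, landscape, the top edge about 110 mm above the worktop, the screen leaning back so that it rises at 40 degrees above the level and faces the robot's side and upward; origin on the worktop under the middle of the tablet, z up, front to -x
- lens (a point): front camera lens in the middle of the tablet's upper long edge, 105 mm above the worktop; x along the tablet's long side to the right as seen by one who looks at the screen, y up the screen, z out of the screen, along the camera's view (50 degrees above the level)
- saucer: saucer with the blue-green espresso cup, 116 mm across, at the right of the worktop's front edge (x = 0.38), in front of the tall dark bean tower (x over 0.5, y below -0.33); origin under its centre; leave alone
- cup: blue-green espresso cup on the saucer, 63 mm wide, 55 mm high; leave alone
- bell: round counter bell, 64 mm across, 56 mm high, at the left of the worktop's front edge; leave alone
- glass: shot glass, 49 mm across, 62 mm high, at the left, by the stack of paper cups; leave alone

How it is judged (in metres and radians):
On the way, in this order (a step that is already met when the one before it is completed fails the run):
1. the jug stands upright on the worktop beside the tray, let go (height (world z) of jug_base below 0.006 m and angle between jug's own z axis and vertical below 0.1 rad and contact force between jug and the fingers below 0.1 N and contact force between jug and tray below 0.1 N and linear speed of jug below 0.03 m/s and horizontal distance between jug_base and tray below 0.32 m), for 0.2 s.
2. the grate is out of the tray, held in the gripper (height (world z) of grate_centre above 0.06 m and contact force between grate and the fingers above 1 N and contact force between grate and tray below 0.1 N), for 0.2 s.
At the end, for the whole second after the job is handed in: Grate still, in the fingers, clear of tray, jug and tablet; its middle 11 to 19 cm out from the lens, within 3 cm of the view axis both ways, underside to the lens, square and long sides parallel within 11 degrees; jug let go, upright on the worktop clear of the tray, centres within 32 cm (all of step 1 and contact force between grate and the fingers above 1 N and contact force between grate and tablet below 0.1 N and contact force between grate and jug below 0.1 N and contact force between grate and tray below 0.1 N and height (world z) of grate_centre above 0.12 m and z of grate_centre in the frame of lens between 0.11 and 0.19 m and x of grate_centre in the frame of lens between -0.03 and 0.03 m and y of grate_centre in the frame of lens between -0.03 and 0.03 m and z of lens in the frame of grate below 0 m and angle between the z axis of grate and the z axis of lens, either way round below 0.2 rad and angle between the y axis of grate and the x axis of lens, either way round below 0.2 rad and linear speed of grate below 0.03 m/s and angular speed of grate below 0.2 rad/s); the arm keeps its last pose, push and grip.
It fails at once if the jug is tipped by more than 30 degrees (angle between jug's own z axis and vertical above 0.52 rad).
It fails at once if the jug is dropped (it falls or slides free of the fingers) (contact force between jug and the fingers below 0.05 N and linear speed of jug above 0.4 m/s).
It fails at once if the tablet is touched by the robot, the grate or the jug (contact force between tablet and the arm above 1 N or contact force between tablet and the fingers above 1 N or contact force between tablet and grate above 1 N or contact force between tablet and jug above 1 N).
It fails at once if the cup, saucer, bell or glass is moved by more than 3 cm (distance of any of cup, saucer, bell, glass from where it was at the start of the episode above 0.03 m).
It also fails if it takes over 59 s, if anything falls off the work surface, if the arm or the gripper's body presses on something with over 40 N, if the wrist force passes 120 N, or if a joint passes its speed limit or range.

ROBOT

A 7-joint arm with a two-finger parallel gripper is mounted at the origin on a cart in front of the work surface, level with it; the furniture and walls round the work are solid. World frame = base frame: x ahead of the robot, y to its left, z up, the work surface at z = 0. Lengths are in mm, angles in rad, forces in N, time in s.
With the tool pointing down it reaches from about 400 to 850 mm from the base axis. Payload 10.4 kg.
Tool frame: the origin (TCP) lies at the very end of the fingers, on their centre line; the grasp point (between the pads) lies 19 mm behind it; z points along the fingers, y is the line along which they close (so a half turn about z gives the same grasp; the last joint's range is limited). The gripper opens to 85 mm and grips with 20 to 120 N. Pads are 22 mm wide; open, the fingers measure 114 mm over their backs; the gripper's body (76 mm by 85 mm) begins 54 mm behind the grasp point. The pads swing forward as they close: fully open they stand 13 mm farther back than shut.
Start: joints at [-1.355, 0.332, -0.065, 1.46, 0.022, 1.35, -0.088], TCP at [147.821, 607.289, 231.338] pointing down, gripper open.
Joint ranges: [-2.6, 2.6], [-0.5, 2.12], [-1.47, 1.34], [0.16, 2.42], [-1.27, 4.41], [0.06, 2.06], [-2.6, 2.6]. Speed limits (rad/s): [2.22, 2.22, 2.79, 2.79, 3.14, 3.14, 3.14].

INTERFACE

Orientations are given as a rotation vector (axis times angle).
In Python, from station import robot gives the robot as it stands.
- The arm moves only by the shell command python3 -m pendant 'ROWS' [OPENING] [FORCE]. ROWS is JSON, a list that holds one entry, the list of rows, each a list of 6 numbers: the shift along the world's x, y, z in m, then the turn, a rotation vector about the world's x, y, z in degrees. A call has exactly 5 rows; each row is the pose to reach, as a shift and turn from the pose commanded when the call began; what a row does not reach only later rows make up. A row lasts 1/12 s, in which the tool goes at most 41.7 mm and 7.16 degrees, less where a joint would pass 70% of its speed; a pose out of reach is approached as far as the arm can. A call with a gripper value outside its range is refused whole. OPENING is the closure, from -1 (fully open) to 1 (shut), set as the call begins (- or left out, the last holds). The fingers move at their own pace and stop on an object; FORCE is the grip in N (left out, the last holds). Time passes only in rows, so rows that repeat a pose let the fingers close, or fill a call up. It gives the time, the measured TCP pose, the force, the opening and the grip force at its end, in the units of the state.
- robot.read_state(): the state, without advancing time (a new reading comes with each control period).
- robot.capture(name): name is "side" or "top"; returns (picture, depth): 400x640x3 uint8, blue, green, red; 400x640 float32, mm along the optical axis (not along the pixel's ray), 0 where there is no reading.
- robot.camera_model(name): a dict with "camera_matrix" (3x3 intrinsics, pixels), "world_to_cam" (4x4, takes a point from world to camera coordinates). Camera axes: x right, y down, z forward; pixel columns grow to the right and rows downward; lengths in mm; the calibration is good to about 2 mm. A picture is of the moment at which its call begins. camera_model takes no time and is no camera call.
- robot.close_job(): hands the job in; it is judged then, once.
Trained networks look in the newest picture that a camera, given by its name, has taken for a name from the list of things; names that differ only in an ending like _2 or _b are one class to them, and where a whole thing is asked for, a point or a joint stands for the part that bears it (a point fixed in the world has none). Each returns a list of dicts, best first, with "confidence" (0 to 1); they miss things now and then, are a little off and sometimes report something else, mostly with a low value. They report only what shows in the picture. A call takes as long as a camera call.
- robot.silhouettes(query, camera): "region" (400x640 bool, what is visible of it) and "bbox" ([left, top, right, bottom] in pixels, round what is visible of it).
The state is a dict: "time_s": time; "q": joint angles; "joint_vel": joint speeds; "joint_torque": joint torques, N m; "ee_pos": TCP position; "eef_rot": TCP orientation; "wrist_force": force on the tool from outside, world axes, zero at the start; "ft_torque": the same for the moment, N m; "finger_gap": finger opening in mm; "grasp_force": force on a finger pad.
Only numpy, scipy, OpenCV 4.12 (cv2) and the standard library are available. Lean on these libraries where they do the work, as an engineer would, in place of code of your own. Each camera call takes 0.05 s, during which the arm holds its last target. There are 200 camera calls.

## Working session

There is one attempt and no reset: what is moved stays moved. The work goes in short steps, Python scripts to look and compute and a shell command to move; the robot and the scene stay as the last step left them, time stands still between calls to the robot, and variables do not carry over. Pictures are saved under pics/ and viewed, at most 10 in all, crops included, and the job is handed in when it is done.

```bash
ls; mkdir -p pics; python3 - <<'E'
from station import robot
import cv2,numpy as np
for n in("side","top"):
    p,d=robot.capture(n); cv2.imwrite(f"pics/{n}0.png",p); np.save(f"{n}0.npy",d)
    m=robot.camera_model(n); W=np.linalg.inv(m["world_to_cam"]); K=m["camera_matrix"]; print(n,W[:3,3].round(),W[:3,2].round(2),K[0][0])
    for q in("tray","grate","jug","jug_handle","tablet","saucer","cup","bell","glass"):
        for r in robot.silhouettes(q,n)[:2]:
            g=r["region"]&(d>0); v,u=np.nonzero(g)
            if len(u)==0: continue
            z=d[g]; P=np.stack([(u-K[0][2])*z/K[0][0],(v-K[1][2])*z/K[1][1],z,np.ones_like(z)]); X=(W@P)[:3]
            print(q,round(r["confidence"],2),r["bbox"],np.median(X,1).round(),np.percentile(X,2,axis=1).round(),np.percentile(X,98,axis=1).round())
s=robot.read_state();print(s)
E
```

```text
pics
side [  188. -1198.   672.] [ 0.25  0.87 -0.42] 510.1775750345114
tray 0.77 [291.3, 190.2, 322.4, 219.7] [510.  84.  12.] [474.  70.  -1.] [581. 198.  23.]
jug 0.76 [295.0, 170.2, 317.4, 202.3] [525. 134.  75.] [496. 121.  27.] [558. 187. 112.]
tablet 0.94 [299.7, 204.0, 368.6, 269.6] [ 528. -155.   61.] [ 476. -233.    3.] [583. -45. 105.]
tablet 0.42 [291.0, 168.2, 317.7, 203.9] [523. 134.  72.] [478. 121.  -1.] [562. 349. 112.]
saucer 0.97 [304.6, 297.3, 354.9, 323.7] [ 442. -370.    8.] [ 395. -411.   -0.] [ 501. -310.   14.]
saucer 0.64 [306.1, 200.6, 371.2, 272.9] [ 528. -155.   61.] [ 478. -233.    3.] [583. -45. 104.]
cup 0.81 [313.2, 282.3, 344.2, 319.2] [ 444. -368.   42.] [ 415. -391.   12.] [ 481. -330.   59.]
bell 0.7 [256.8, 169.3, 274.1, 188.2] [445. 363.  21.] [420. 349.  -2.] [474. 416.  43.]
glass 0.71 [311.4, 159.1, 328.5, 182.0] [629. 351.  46.] [605. 338.   3.] [651. 394.  62.]
top [ 405.   22. 1211.] [ 0.12 -0.01 -0.99] 412.26232486132534
tray 0.59 [233.7, 184.3, 299.0, 226.5] [529. 119.  19.] [479.  77.  -1.] [571. 252.  27.]
grate 0.93 [238.4, 188.4, 295.
[... 735 characters left out ...]
me_s': 1.0, 'q': array([-1.35461542,  0.33218179, -0.06469435,  1.46010901,  0.02159974,
        1.34993783, -0.08852168]), 'joint_vel': array([ 0.00131724, -0.00130483, -0.00069785,  0.0004567 , -0.00078102,
       -0.00088697, -0.00070684]), 'joint_torque': array([ 4.96949758e-05, -6.25244880e+01,  4.87024197e-02, -3.91837478e+01,
        1.62729184e-02,  2.02863732e-03,  1.12043119e-05]), 'ee_pos': array([147.81188291, 607.27449165, 231.34457621]), 'eef_rot': array([-3.74221798e-01, -3.11921762e+00, -9.30089539e-05]), 'wrist_force': array([ 0.23260152,  0.07540404, -0.73757244]), 'ft_torque': array([0.00222703, 0.05552057, 0.00333647]), 'grasp_force': 0.0, 'finger_gap': 85.61533035382811}
```

```bash
python3 - <<'E'
import cv2,numpy as np
t=cv2.imread("pics/top0.png")[140:280,180:480]; s=cv2.imread("pics/side0.png")[140:330,230:390]
cv2.imwrite("pics/a.png",cv2.resize(t,(780,364),interpolation=cv2.INTER_CUBIC))
cv2.imwrite("pics/b.png",cv2.resize(s,(505,600),interpolation=cv2.INTER_CUBIC))
E
```

```text
(no output)
```

View pics/a.png

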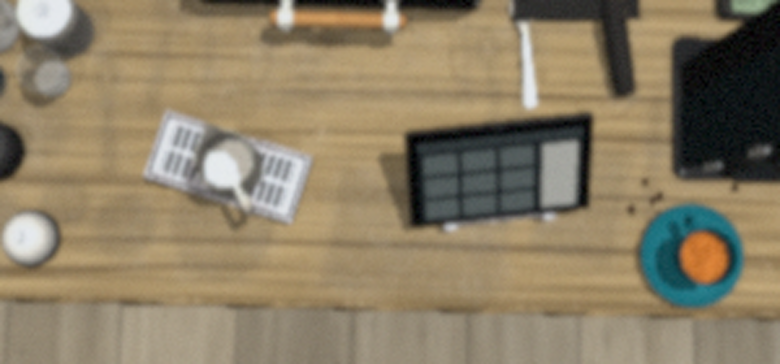

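View pics/b.png

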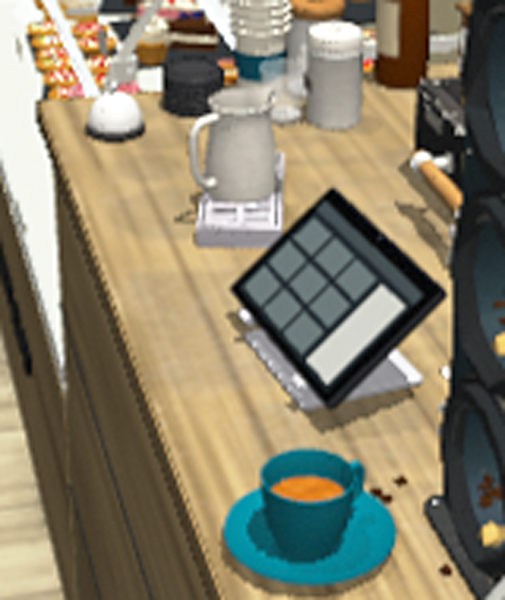

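The top view (crop, 2.6x) shows the tray with the jug in its middle at about (228,165), its handle running to (240,208), towards the robot and slightly right. The tablet fills (408..590,115..225). The side view agrees, with the handle on the robot's side. Next I'll measure the poses from depth.

```bash
cat >h.py <<'E'
from station import robot
import cv2,numpy as np
def cloud(n,d):
    m=robot.camera_model(n); W=np.linalg.inv(m["world_to_cam"]); K=np.array(m["camera_matrix"])
    v,u=np.mgrid[:400,:640]; P=np.stack([(u-K[0,2])*d/K[0,0],(v-K[1,2])*d/K[1,1],d,np.ones_like(d)],-1)
    X=(P@W.T)[...,:3]; X[d<=0]=np.nan; return X
def ortho(n,p,z,x0,x1,y0,y1,s):  # picture of plane z; up = +x, left = +y, s px/mm
    m=robot.camera_model(n); H=np.array(m["camera_matrix"])@np.array(m["world_to_cam"])[:3]
    w,h=int((y1-y0)*s),int((x1-x0)*s)
    A=np.array([[0,-1/s,x1],[-1/s,0,y1],[0,0,z],[0,0,1]])
    return cv2.warpPerspective(p,H@A,(w,h),flags=cv2.INTER_CUBIC|cv2.WARP_INVERSE_MAP)
E
python3 - <<'E'
from h import *
p=cv2.imread("pics/top0.png"); 
a=ortho("top",p,22,440,640,60,270,2.5); b=ortho("top",p,110,440,640,60,270,2.5)
o=[]
for im in(a,b):
    for k in range(0,210,50): cv2.line(im,(int(k*2.5)+25,0),(int(k*2.5)+25,6),(0,0,255),1)
    o.append(im[:, :400] if 0 else im)
o=np.hstack(o); o=cv2.resize(o,None,fx=.76,fy=.76,interpolation=cv2.INTER_AREA); cv2.imwrite("pics/c.png",o); print(o.shape)
D={n:cloud(n,np.load(n+"0.npy")) for n in("top","side")}
for n,X in D.items():
    X=X.reshape(-1,3); X=X[~np.isnan(X[:,0])]
    k=(abs(X[:,0]-530)<90)&(abs(X[:,1]-160)<110)
    t=X[k&(X[:,2]>14)&(X[:,2]<30)]; print(n,"tray",len(t),cv2.minAreaRect(t[:,:2].astype(np.float32)))
    for lo,hi in((35,60),(60,85),(85,105),(105,125)):
        j=X[k&(X[:,2]>lo)&(X[:,2]<hi)]
        if len(j)>5:
            print(n,lo,len(j),j.min(0).round(),j.max(0).round(),cv2.minEnclosingCircle(j[:,:2].astype(np.float32)))
    h=X[k&(X[:,2]>40)&(X[:,2]<115)&(X[:,0]<500)]; print(n,"handle",h[:30].round().tolist())
    # tablet plane
    k=(abs(X[:,0]-530)<100)&(X[:,1]<-20)&(X[:,1]>-260)&(X[:,2]>25); T=X[k]
    c=np.median(T,0)
    for i in range(6):
        u,s,v=np.linalg.svd(T-c,full_matrices=False); nn=v[2]*np.sign(v[2,2]); e=abs((T-c)@nn); T=T[e<max(4,2*np.median(e))]; c=T.mean(0)
    print(n,"tablet n",nn.round(3),c.round(),len(T),np.degrees(np.arctan2(nn[1],nn[0])))
    ex=np.array([-nn[1],nn[0],0]); ex/=np.linalg.norm(ex); ex*=-np.sign(ex[1]); ey=np.cross(nn,ex)
    q=np.c_[(T-c)@ex,(T-c)@ey].astype(np.float32); r=cv2.minAreaRect(q); print(r, "centre",(c+r[0][0]*ex+r[0][1]*ey).round(1),"ex",ex.round(3),"ey",ey.round(3))
E
```

```text
(380, 798, 3)
top tray 954 ((532.8550415039062, 164.24615478515625), (172.73948669433594, 78.10293579101562), 73.95730590820312)
top 35 58 [485. 125.  35.] [563. 191.  58.] ((521.782958984375, 152.93218994140625), 43.014007568359375)
top 60 80 [477. 126.  60.] [562. 188.  85.] ((517.7692260742188, 151.32936096191406), 46.320945739746094)
top 85 66 [476. 129.  85.] [559. 186. 105.] ((517.25439453125, 153.43063354492188), 47.796512603759766)
top 105 110 [481. 129. 106.] [565. 189. 119.] ((522.8638916015625, 156.51744079589844), 46.79037094116211)
top handle [[499.0, 145.0, 109.0], [499.0, 142.0, 110.0], [499.0, 140.0, 111.0], [499.0, 169.0, 67.0], [499.0, 165.0, 74.0], [499.0, 163.0, 73.0], [499.0, 160.0, 76.0], [499.0, 157.0, 76.0], [499.0, 154.0, 75.0], [499.0, 152.0, 74.0], [496.0, 145.0, 109.0], [496.0, 142.0, 110.0], [497.0, 140.0, 110.0], [497.0, 137.0, 109.0], [498.0, 168.0, 50.0], [498.0, 165.0, 56.0], [497.0, 161.0, 65.0], [497.0, 158.0, 64.0], [497.0, 156.0, 61.0], [498.0, 153.0, 58.0], [498.0, 151.0, 55.0], [494.0, 142.0, 108.0], [494.0, 140.0, 108.0], [494.0, 137.0, 109.0],
[... 1204 characters left out ...]
04.0], [486.0, 134.0, 104.0], [489.0, 131.0, 105.0], [492.0, 136.0, 103.0], [496.0, 139.0, 101.0], [479.0, 129.0, 104.0], [484.0, 136.0, 100.0], [487.0, 137.0, 100.0], [489.0, 135.0, 100.0], [476.0, 129.0, 101.0], [479.0, 127.0, 101.0], [483.0, 133.0, 99.0], [478.0, 137.0, 94.0], [478.0, 125.0, 99.0], [482.0, 130.0, 97.0], [476.0, 130.0, 94.0], [480.0, 133.0, 93.0], [483.0, 132.0, 93.0], [476.0, 127.0, 92.0], [479.0, 129.0, 91.0]]
side tablet n [-0.637 -0.087  0.766] [ 528. -145.   68.] 2396 -172.24432187145496
((-7.07171630859375, -1.7796440124511719), (201.2760467529297, 127.30962371826172), 0.06526871770620346) centre [ 526.2 -138.4   66.4] ex [ 0.135 -0.991  0.   ] ey [0.759 0.103 0.643]
```

View pics/c.png

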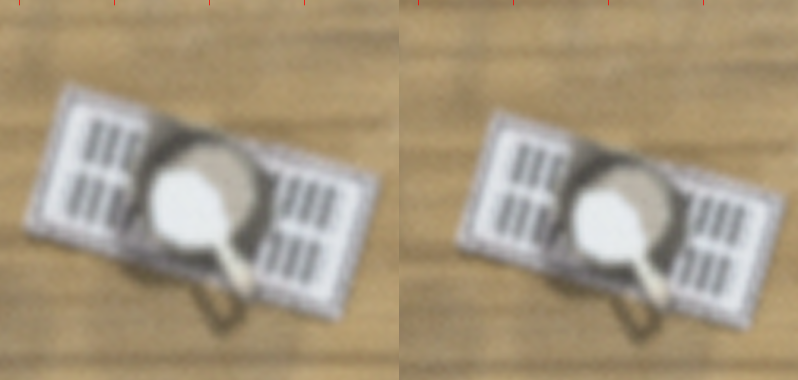

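Tray: centre about (533,164), long axis at 74°. Tablet: normal (-.636,-.087,.767). I'll fit the jug axis and the handle line precisely.

```bash
python3 - <<'E'
from h import *
from scipy.optimize import least_squares
Xs={n:cloud(n,np.load(n+"0.npy")).reshape(-1,3) for n in("top","side")}
A=[]
for n,X in Xs.items():
    X=X[~np.isnan(X[:,0])]; X=X[(abs(X[:,0]-520)<60)&(abs(X[:,1]-155)<50)&(X[:,2]>38)]
    A.append(X)
    h=X[(X[:,2]>40)&(X[:,2]<113)&(X[:,0]<492)&(X[:,1]<150)]
    for lo,hi in((40,70),(70,95),(95,113)):
        g=h[(h[:,2]>lo)&(h[:,2]<hi)]
        if len(g)>2: print(n,lo,"handle",len(g),np.median(g,0).round(1),g.min(0).round(),g.max(0).round())
B=np.vstack(A)
c=A[1]; c=c[(c[:,0]>503)&(c[:,2]>40)&(c[:,2]<100)]
f=lambda p:np.hypot(c[:,0]-p[0],c[:,1]-p[1])-34
r=least_squares(f,[529,157],loss="soft_l1",f_scale=2); print("body R34",r.x,np.median(abs(r.fun)))
rim=B[(B[:,2]>109)&(B[:,0]>500)]; print("rim",cv2.minEnclosingCircle(rim[:,:2].astype(np.float32)),np.percentile(rim,[1,99],axis=0).round())
h=B[(B[:,2]>95)&(B[:,2]<112)&(B[:,0]<494)&(B[:,1]<150)]
print(cv2.fitLine(h[:,:2].astype(np.float32),cv2.DIST_HUBER,0,.01,.01).ravel())
E
```

```text
top 40 handle 3 [487.5 133.9  52. ] [485. 131.  46.] [491. 135.  52.]
top 95 handle 22 [484.8 134.3 106.6] [476. 129.  99.] [492. 143. 112.]
side 40 handle 24 [480.9 130.1  56.2] [476. 126.  40.] [490. 139.  70.]
side 70 handle 23 [477.8 127.3  84. ] [474. 120.  70.] [483. 137.  94.]
side 95 handle 15 [483.4 133.2 101.4] [476. 125.  97.] [489. 137. 107.]
body R34 [530.29400109 160.1885221 ] 2.7992797890603196
rim ((533.2747192382812, 159.17922973632812), 36.944095611572266) [[501. 125. 109.]
 [565. 189. 119.]]
[  0.86484885   0.5020324  485.3331     134.52673   ]
```

```bash
python3 -m pendant '[[[0.017,-0.024,-0.003,0,0,-6.8],[0.034,-0.048,-0.006,0,0,-13.6],[0.05,-0.071,-0.009,0,0,-20.4],[0.067,-0.095,-0.012,0,0,-27.2],[0.084,-0.119,-0.015,0,0,-34.1]]]' -1
python3 -m pendant '[[[0.017,-0.024,-0.003,0,0,-6.8],[0.034,-0.048,-0.006,0,0,-13.6],[0.05,-0.071,-0.009,0,0,-20.4],[0.067,-0.095,-0.012,0,0,-27.2],[0.084,-0.119,-0.015,0,0,-34.1]]]'
python3 -m pendant '[[[0.017,-0.024,-0.003,0,0,-6.8],[0.034,-0.048,-0.006,0,0,-13.6],[0.05,-0.071,-0.009,0,0,-20.4],[0.067,-0.095,-0.012,0,0,-27.2],[0.084,-0.119,-0.015,0,0,-34.1]]]'
python3 -m pendant '[[[0.017,-0.024,-0.003,0,0,-6.8],[0.034,-0.048,-0.006,0,0,-13.6],[0.05,-0.071,-0.009,0,0,-20.4],[0.067,-0.095,-0.012,0,0,-27.2],[0.083,-0.118,-0.015,0,0,-34.0]]]'
python3 -c "
from station import robot
from scipy.spatial.transform import Rotation as R
s=robot.read_state();print(s['time_s'],s['q'].round(2),s['ee_pos'].round(1),R.from_rotvec(s['eef_rot']).as_matrix().round(3))"
```

```text
time_s: 1.42
ee_pos: [232.4, 487.1, 216.2]
eef_rot: [-1.28, -2.869, -0.001]
wrist_force: [-0.2, 0.6, 0.2]
finger_gap: 85.5
grasp_force: 0.0
time_s: 1.83
ee_pos: [316.4, 368.1, 201.4]
eef_rot: [-2.065, -2.367, -0.001]
wrist_force: [0.3, 0.9, -0.1]
finger_gap: 85.3
grasp_force: 0.0
time_s: 2.25
ee_pos: [400.4, 249.1, 186.4]
eef_rot: [-2.668, -1.658, -0.001]
wrist_force: [0.5, 0.8, 0.3]
finger_gap: 85.3
grasp_force: 0.0
time_s: 2.67
ee_pos: [483.6, 130.9, 171.5]
eef_rot: [-3.037, -0.805, -0.001]
wrist_force: [0.2, 0.5, 0.6]
finger_gap: 85.5
grasp_force: 0.0
2.6667 [-0.83  0.1   0.51  1.89 -0.05  1.17 -1.36] [483.6 130.9 171.5] [[ 0.869  0.495  0.001]
 [ 0.495 -0.869  0.   ]
 [ 0.001  0.    -1.   ]]
```

```bash
python3 -m pendant '[[[0,0.001,-0.02,0,0,0],[0,0.0015,-0.045,0,0,0],[0,0.0015,-0.07,0,0,0],[0,0.0015,-0.095,0,0,0],[0,0.0015,-0.107,0,0,0]]]'
python3 - <<'E'
from h import *
p,d=robot.capture("side"); cv2.imwrite("pics/s1.png",cv2.resize(p[130:230,250:370],(720,600),interpolation=cv2.INTER_CUBIC))
E
```

```text
time_s: 3.08
ee_pos: [481.5, 133.3, 61.7]
eef_rot: [3.034, 0.813, -0.004]
wrist_force: [0.6, 0.4, 0.2]
finger_gap: 85.4
grasp_force: 0.0
```

View pics/s1.png

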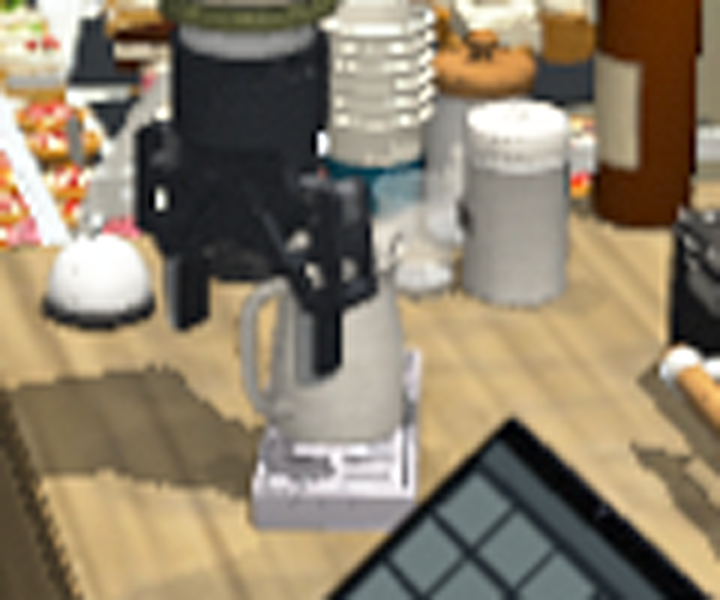

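The open fingers straddle the handle strip, which sits at about (265,340) in the crop; nothing is touching. Closing.

```bash
python3 -m pendant '[[[0,0,0,0,0,0],[0,0,0,0,0,0],[0,0,0,0,0,0],[0,0,0,0,0,0],[0,0,0,0,0,0]]]' 1 60
python3 -m pendant '[[[0,0,0,0,0,0],[0,0,0,0,0,0],[0,0,0,0,0,0],[0,0,0,0,0,0],[0,0,0,0,0,0]]]'
python3 -m pendant '[[[0,0,0.003,0,0,0],[0,0,0.008,0,0,0],[0,0,0.014,0,0,0],[0,0,0.02,0,0,0],[0,0,0.02,0,0,0]]]' - 90
```

```text
time_s: 3.55
ee_pos: [483.4, 134.1, 65.2]
eef_rot: [-3.034, -0.814, -0.003]
wrist_force: [-0.0, 0.2, -1.0]
finger_gap: 25.5
grasp_force: 0.0
time_s: 3.97
ee_pos: [483.2, 133.9, 64.9]
eef_rot: [-3.034, -0.813, -0.001]
wrist_force: [-0.6, -0.3, 5.9]
finger_gap: 7.7
grasp_force: 60.1
time_s: 4.38
ee_pos: [483.5, 134.0, 85.7]
eef_rot: [-3.034, -0.813, -0.003]
wrist_force: [0.3, 0.4, -2.3]
finger_gap: 7.5
grasp_force: 87.6
```

```bash
python3 -m pendant '[[[0,0.003,0.008,0,0,0],[0.001,0.012,0.015,0,0,0],[0.003,0.026,0.015,0,0,0],[0.006,0.045,0.015,0,0,0],[0.009,0.065,0.015,0,0,0]]]'
python3 -m pendant '[[[0.002,0.02,0,0,0,0],[0.005,0.04,0,0,0,0],[0.008,0.06,0,0,0,0],[0.009,0.075,0,0,0,0],[0.01,0.085,0,0,0,0]]]'
python3 -m pendant '[[[0,0,-0.006,0,0,0],[0,0,-0.015,0,0,0],[0,0,-0.025,0,0,0],[0,0,-0.035,0,0,0],[0,0,-0.041,0,0,0]]]'
python3 - <<'E'
from h import *
p,d=robot.capture("side"); cv2.imwrite("pics/s2.png",cv2.resize(p[120:220,240,None].repeat(1,1) if 0 else p[120:220,240:360],(720,600),interpolation=cv2.INTER_CUBIC))
X=cloud("side",d)
for r in robot.silhouettes("jug","side")[:1]:
    P=X[r["region"]]; P=P[~np.isnan(P[:,0])]; print(r["confidence"],r["bbox"],np.percentile(P,[2,50,98],axis=0).round())
print(robot.read_state()["ee_pos"])
E
```

```text
time_s: 4.8
ee_pos: [492.0, 200.9, 99.6]
eef_rot: [-3.034, -0.814, -0.001]
wrist_force: [-0.0, -0.4, -3.0]
finger_gap: 7.3
grasp_force: 87.7
time_s: 5.22
ee_pos: [501.2, 287.0, 99.0]
eef_rot: [-3.033, -0.818, 0.0]
wrist_force: [-0.9, 0.3, -2.8]
finger_gap: 7.5
grasp_force: 87.7
time_s: 5.63
ee_pos: [501.2, 282.2, 56.3]
eef_rot: [3.034, 0.811, -0.003]
wrist_force: [-0.1, 0.3, -2.2]
finger_gap: 7.4
grasp_force: 87.7
0.64 [288.6, 155.8, 310.6, 185.3] [[509. 271.   0.]
 [545. 282.  55.]
 [578. 375. 103.]]
[501.03989332 282.5542849   56.69844588]
```

View pics/s2.png

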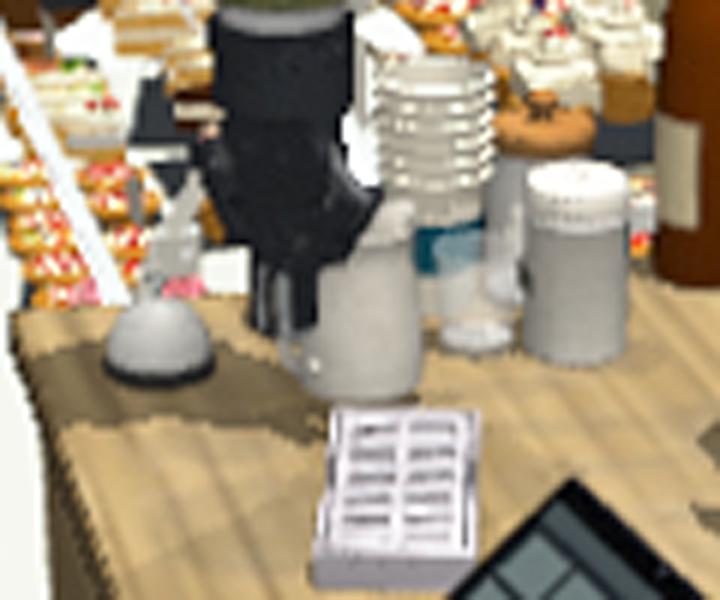

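The jug hangs upright at (370,310) in the crop, clear of the tray, the bell and the glass, about 14 mm above the worktop. Lowering it gently.

```bash
python3 -m pendant '[[[0,0,-0.003,0,0,0],[0,0,-0.006,0,0,0],[0,0,-0.009,0,0,0],[0,0,-0.011,0,0,0],[0,0,-0.012,0,0,0]]]'
python3 -m pendant '[[[0,0,-0.0005,0,0,0],[0,0,-0.001,0,0,0],[0,0,-0.0015,0,0,0],[0,0,-0.002,0,0,0],[0,0,-0.002,0,0,0]]]'
```

```text
time_s: 6.15
ee_pos: [501.7, 283.8, 46.1]
eef_rot: [3.034, 0.814, -0.0]
wrist_force: [0.8, 0.9, -2.9]
finger_gap: 7.3
grasp_force: 87.7
time_s: 6.57
ee_pos: [501.8, 283.8, 44.3]
eef_rot: [3.034, 0.813, -0.0]
wrist_force: [0.9, 0.2, -2.9]
finger_gap: 7.6
grasp_force: 87.7
```

```bash
python3 -m pendant '[[[0,0,-0.0005,0,0,0],[0,0,-0.001,0,0,0],[0,0,-0.0015,0,0,0],[0,0,-0.002,0,0,0],[0,0,-0.002,0,0,0]]]'
```

```text
time_s: 6.98
ee_pos: [501.8, 283.8, 43.0]
eef_rot: [-3.034, -0.813, 0.0]
wrist_force: [-4.5, -2.1, 6.4]
finger_gap: 7.8
grasp_force: 89.3
```

```bash
python3 -m pendant '[[[0,0,0,0,0,0],[0,0,0,0,0,0],[0,0,0,0,0,0],[0,0,0,0,0,0],[0,0,0,0,0,0]]]' -1
python3 -m pendant '[[[0,0,0,0,0,0],[0,0,0,0,0,0],[0,0,0.01,0,0,0],[0,0,0.02,0,0,0],[0,0,0.04,0,0,0]]]'
python3 -m pendant '[[[0,0,0.03,0,0,0],[0,0,0.06,0,0,0],[0,0,0.09,0,0,0],[0,0,0.1,0,0,0],[0,0,0.1,0,0,0]]]'
python3 - <<'E'
from h import *
from scipy.spatial.transform import Rotation as R
s=robot.read_state(); print(s['ee_pos'].round(1),R.from_rotvec(s['eef_rot']).as_matrix().round(3).tolist(),s['q'].round(2))
A=[]
for n in("top","side"):
    p,d=robot.capture(n); cv2.imwrite(f"pics/{n}3.png",p); X=cloud(n,d)
    for q in("jug","tray","grate"):
      for r in robot.silhouettes(q,n)[:1]:
        P=X[r["region"]]; P=P[~np.isnan(P[:,0])]; print(n,q,r["confidence"],np.percentile(P,[2,50,98],axis=0).round().tolist())
    X=X.reshape(-1,3);X=X[~np.isnan(X[:,0])]
    t=X[(abs(X[:,0]-533)<70)&(X[:,1]<253)&(X[:,1]>60)&(X[:,2]>14)&(X[:,2]<30)]; print(n,cv2.minAreaRect(t[:,:2].astype(np.float32)))
E
```

```text
time_s: 7.4
ee_pos: [501.9, 283.9, 42.3]
eef_rot: [3.034, 0.814, 0.0]
wrist_force: [0.4, -0.5, -0.3]
finger_gap: 67.6
grasp_force: 0.0
time_s: 7.82
ee_pos: [501.1, 283.3, 82.2]
eef_rot: [3.033, 0.813, -0.003]
wrist_force: [-0.2, -0.5, -0.6]
finger_gap: 85.0
grasp_force: 0.0
time_s: 8.23
ee_pos: [503.5, 284.6, 186.6]
eef_rot: [-3.032, -0.812, -0.009]
wrist_force: [-0.1, -0.6, 0.1]
finger_gap: 85.1
grasp_force: 0.0
[503.5 284.6 186.6] [[0.866, 0.5, 0.005], [0.5, -0.866, 0.004], [0.006, -0.001, -1.0]] [-0.97  0.26  0.44  1.68 -0.12  1.22 -1.54]
top jug 0.74 [[487.0, 86.0, 3.0], [530.0, 181.0, 22.0], [578.0, 241.0, 27.0]]
top tray 0.63 [[490.0, 75.0, 0.0], [528.0, 150.0, 19.0], [581.0, 224.0, 27.0]]
top grate 0.7 [[487.0, 86.0, 1.0], [534.0, 176.0, 22.0], [577.0, 242.0, 27.0]]
top ((532.958740234375, 164.38168334960938), (172.93185424804688, 78.0228500366211), 73.98904418945312)
side jug 0.57 [[511.0, 272.0, 8.0], [543.0, 286.0, 56.0], [579.0, 407.0, 91.0]]
side tray 0.8 [[474.0, 69.0, -1.0], [511.0, 87.0, 13.0], [583.0, 222.0, 22.0]]
side grate 0.72 [[607.0, 341.0, 1.0], [626.0, 352.0, 38.0], [650.0, 393.0, 61.0]]
side ((531.2503051757812, 160.4595489501953), (178.67588806152344, 77.9165267944336), 73.00630187988281)
```

```bash
python3 -m pendant '[[[0.004,-0.015,0,0,0,5],[0.008,-0.03,0,0,0,10],[0.011,-0.045,0,0,0,15],[0.014,-0.06,0,0,0,20],[0.017,-0.075,0,0,0,25]]]'
python3 -m pendant '[[[0.004,-0.015,-0.01,0,0,6],[0.008,-0.03,-0.025,0,0,12],[0.011,-0.04,-0.045,0,0,17],[0.014,-0.045,-0.065,0,0,19],[0.014,-0.045,-0.08,0,0,19]]]'
python3 -m pendant '[[[0,0,0,0,0,0],[0,0,0,0,0,0],[0,0,0,0,0,0],[0,0,0,0,0,0],[0,0,0,0,0,0]]]'
python3 - <<'E'
from h import *
from scipy.spatial.transform import Rotation as R
s=robot.read_state(); M=R.from_rotvec(s['eef_rot']).as_matrix();print(s['ee_pos'].round(1),np.degrees(np.arctan2(M[1,1],M[0,1])).round(2),M[:,2].round(3),s['q'].round(2))
for n in("side","top"):
    p,d=robot.capture(n); cv2.imwrite(f"pics/{n}4.png",p); X=cloud(n,d).reshape(-1,3);X=X[~np.isnan(X[:,0])]
    j=X[(abs(X[:,0]-550)<75)&(abs(X[:,1]-310)<60)&(X[:,2]>30)&(X[:,2]<110)]
    for lo,hi in((30,55),(55,80),(80,110)):
        g=j[(j[:,2]>lo)&(j[:,2]<hi)&(j[:,0]>520)]; print(n,lo,len(g),np.percentile(g,[2,50,98],axis=0).round().tolist() if len(g) else 0)
a=cv2.imread("pics/side4.png")[120:230,240:360];b=cv2.imread("pics/top4.png")[150:260,200:320]
cv2.imwrite("pics/d.png",cv2.resize(np.hstack([a,b]),(800,367),interpolation=cv2.INTER_CUBIC))
E
```

```text
time_s: 9.05
ee_pos: [518.8, 207.9, 181.9]
eef_rot: [2.783, 1.457, -0.001]
wrist_force: [-0.0, -1.0, -0.5]
finger_gap: 85.3
grasp_force: 0.0
time_s: 9.47
ee_pos: [532.8, 161.6, 100.5]
eef_rot: [2.508, 1.891, -0.003]
wrist_force: [-0.5, -0.1, -0.3]
finger_gap: 85.5
grasp_force: 0.0
time_s: 9.88
ee_pos: [533.3, 164.3, 103.4]
eef_rot: [2.508, 1.891, 0.003]
wrist_force: [0.2, -0.6, -0.4]
finger_gap: 85.5
grasp_force: 0.0
[533.3 164.3 103.4] -15.96 [ 0.002  0.001 -1.   ] [-0.73  0.3   0.41  1.81 -0.14  1.05 -0.55]
side 30 175 [[522.0, 273.0, 31.0], [555.0, 285.0, 43.0], [623.0, 361.0, 55.0]]
side 55 170 [[521.0, 276.0, 56.0], [549.0, 288.0, 68.0], [620.0, 357.0, 80.0]]
side 80 119 [[523.0, 276.0, 80.0], [549.0, 324.0, 86.0], [579.0, 341.0, 93.0]]
top 30 49 [[534.0, 331.0, 31.0], [572.0, 342.0, 42.0], [624.0, 365.0, 52.0]]
top 55 53 [[522.0, 321.0, 56.0], [569.0, 336.0, 66.0], [621.0, 364.0, 80.0]]
top 80 70 [[522.0, 320.0, 81.0], [560.0, 333.0, 90.0], [581.0, 340.0, 96.0]]
```

View pics/d.png

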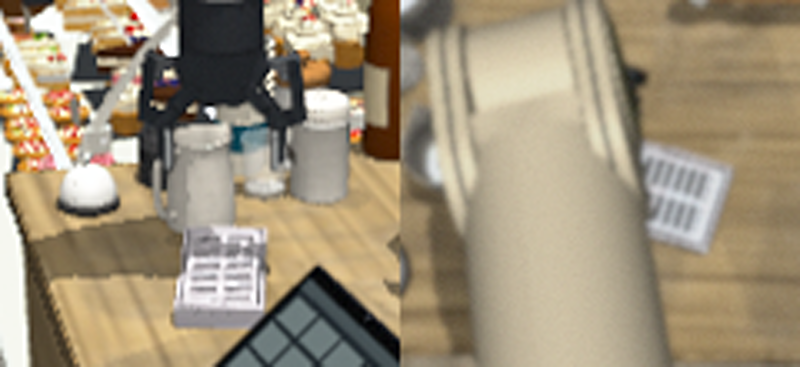

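The jug stands upright beside the tray at about (550,308), and the gripper is centred over the tray, its fingers spanning the long sides. Descending.

```bash
python3 -m pendant '[[[0,0,-0.025,0,0,0],[0,0,-0.05,0,0,0],[0,0,-0.075,0,0,0],[0,0,-0.09,0,0,0],[0,0,-0.095,0,0,0]]]'
python3 -m pendant '[[[0,0,-0.001,0,0,0],[0,0,-0.002,0,0,0],[0,0,-0.003,0,0,0],[0,0,-0.004,0,0,0],[0,0,-0.005,0,0,0]]]'
python3 - <<'E'
from h import *
s=robot.read_state();print(s['ee_pos'],s['wrist_force'])
p,d=robot.capture("side"); cv2.imwrite("pics/e.png",cv2.resize(p[150:230,260:350],(675,600),interpolation=cv2.INTER_CUBIC))
E
```

```text
time_s: 10.4
ee_pos: [531.4, 163.4, 5.1]
eef_rot: [-2.508, -1.891, 0.005]
wrist_force: [0.3, -0.2, 0.1]
finger_gap: 85.6
grasp_force: 0.0
time_s: 10.82
ee_pos: [533.4, 164.1, 3.1]
eef_rot: [2.508, 1.891, 0.002]
wrist_force: [0.4, -0.3, 0.4]
finger_gap: 84.9
grasp_force: 0.0
[533.37764699 164.0613886    3.14405627] [ 0.37945707 -0.33723671  0.38435647]
```

View pics/e.png

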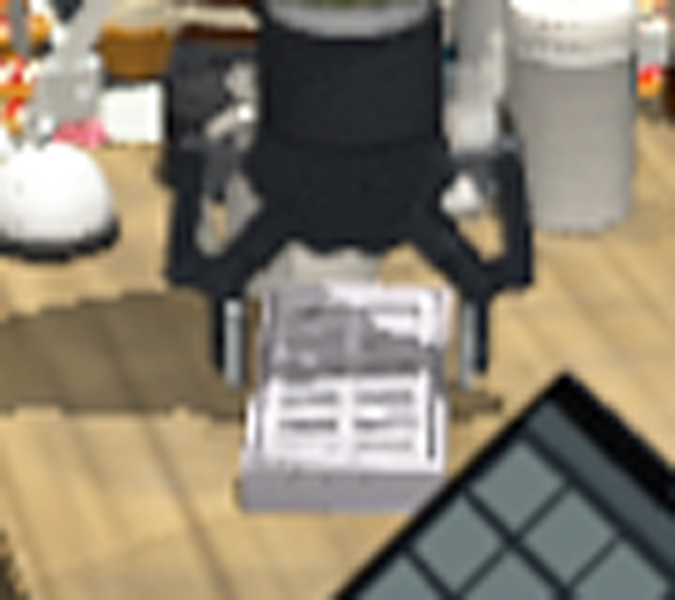

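The fingers straddle the cut-outs symmetrically (pads at columns 243 and 465 in the crop, tray edges at 262 and 445). I'll go 2 mm lower and close.

```bash
python3 -m pendant '[[[0,0,-0.001,0,0,0],[0,0,-0.002,0,0,0],[0,0,-0.002,0,0,0],[0,0,-0.002,0,0,0],[0,0,-0.002,0,0,0]]]' 1 50
python3 -m pendant '[[[0,0,0,0,0,0],[0,0,0,0,0,0],[0,0,0,0,0,0],[0,0,0,0,0,0],[0,0,0,0,0,0]]]' - 90
python3 -m pendant '[[[0,0,0.002,0,0,0],[0,0,0.005,0,0,0],[0,0,0.009,0,0,0],[0,0,0.014,0,0,0],[0,0,0.02,0,0,0]]]' - 100
```

```text
time_s: 11.28
ee_pos: [533.0, 163.9, 1.0]
eef_rot: [-2.509, -1.891, -0.001]
wrist_force: [-4.3, -0.1, 8.7]
finger_gap: 65.0
grasp_force: 53.6
time_s: 11.7
ee_pos: [533.1, 163.9, 1.4]
eef_rot: [-2.509, -1.891, -0.001]
wrist_force: [-4.4, -1.4, 11.9]
finger_gap: 63.6
grasp_force: 96.3
time_s: 12.12
ee_pos: [532.6, 163.7, 20.6]
eef_rot: [-2.509, -1.891, 0.001]
wrist_force: [0.3, -0.4, -2.3]
finger_gap: 63.5
grasp_force: 109.5
```

```bash
python3 -m pendant '[[[0,0,0.02,0,0,0],[0,0,0.045,0,0,0],[0,0,0.07,0,0,0],[0,0,0.095,0,0,0],[0,0,0.12,0,0,0]]]'
python3 -m pendant '[[[-0.005,-0.01,0.025,0,0,2],[-0.01,-0.025,0.05,0,0,5],[-0.015,-0.045,0.075,0,0,8],[-0.02,-0.07,0.09,0,0,11],[-0.025,-0.1,0.1,0,0,14]]]'
python3 -m pendant '[[[-0.005,-0.03,0,0,0,3],[-0.01,-0.06,0,0,0,6],[-0.015,-0.09,0,0,0,9],[-0.02,-0.12,0,0,0,9.7],[-0.022,-0.15,0,0,0,9.7]]]'
python3 -m pendant '[[[0,-0.02,0,0,0,0],[0,-0.04,0,0,0,0],[0,-0.05,0,0,0,0],[0,-0.055,0,0,0,0],[0,-0.055,0,0,0,0]]]'
python3 -c "
from station import robot
from scipy.spatial.transform import Rotation as R
s=robot.read_state();print(s['q'].round(2),s['ee_pos'].round(1),R.from_rotvec(s['eef_rot']).as_matrix().round(3).tolist())"
```

```text
time_s: 12.53
ee_pos: [532.7, 163.6, 142.0]
eef_rot: [2.509, 1.891, 0.0]
wrist_force: [0.4, 0.2, -1.3]
finger_gap: 63.5
grasp_force: 110.0
time_s: 12.95
ee_pos: [508.0, 63.9, 242.8]
eef_rot: [2.254, 2.187, 0.005]
wrist_force: [-0.1, -0.3, -1.5]
finger_gap: 63.4
grasp_force: 110.1
time_s: 13.37
ee_pos: [484.9, -87.8, 240.9]
eef_rot: [-2.066, -2.367, -0.002]
wrist_force: [1.2, 0.3, -2.0]
finger_gap: 63.3
grasp_force: 110.1
time_s: 13.78
ee_pos: [485.7, -141.7, 240.5]
eef_rot: [2.068, 2.365, 0.0]
wrist_force: [0.6, -1.1, -1.6]
finger_gap: 63.6
grasp_force: 110.1
[-0.43  0.05  0.66  1.79 -0.03  1.32  0.36] [ 485.7 -141.7  240.5] [[-0.133, 0.991, 0.0], [0.991, 0.133, 0.0], [0.0, 0.0, -1.0]]
```

```bash
python3 -m pendant '[[[0,0,0,0.4,-3,0],[0,0,0,0.9,-7,0],[0,0,0,1.5,-11,0],[0,0,0,2.1,-15.4,0],[0,0,0,2.7,-19.8,0]]]'
python3 -m pendant '[[[0,0,-0.005,0.5,-4,0],[0,0,-0.012,1.1,-8,0],[0,0,-0.02,1.6,-12,0],[0,0,-0.028,2.2,-16,0],[-0.001,0.001,-0.032,2.7,-19.8,0]]]'
python3 -m pendant '[[[0,0,0,0,0,0],[0,0,0,0,0,0],[0,0,0,0,0,0],[0,0,0,0,0,0],[0,0,0,0,0,0]]]'
python3 - <<'E'
from h import *
from scipy.spatial.transform import Rotation as R
s=robot.read_state();M=R.from_rotvec(s['eef_rot']).as_matrix();print(s['q'].round(2),s['ee_pos'].round(1),M.round(3).tolist())
print("target z",[.636,.087,-.767],"y",[.991*1,.134,0])
A=[]
for n in("side","top"):
    p,d=robot.capture(n); cv2.imwrite(f"pics/{n}5.png",p); np.save(n+"5.npy",d)
a=cv2.imread("pics/side5.png")[100:290,240:430];b=cv2.imread("pics/top5.png")[110:300,290:480]
cv2.imwrite("pics/f.png",cv2.resize(np.hstack([a,b]),(800,400),interpolation=cv2.INTER_CUBIC))
E
```

```text
time_s: 14.2
ee_pos: [486.2, -139.5, 240.7]
eef_rot: [1.896, 2.175, 0.388]
wrist_force: [-0.2, 0.1, -2.1]
finger_gap: 63.6
grasp_force: 110.1
time_s: 14.62
ee_pos: [484.6, -138.5, 207.8]
eef_rot: [1.703, 1.953, 0.715]
wrist_force: [0.4, -0.1, -3.0]
finger_gap: 63.5
grasp_force: 110.1
time_s: 15.03
ee_pos: [485.6, -140.1, 209.2]
eef_rot: [1.705, 1.953, 0.71]
wrist_force: [-0.2, -0.1, -2.2]
finger_gap: 63.4
grasp_force: 110.1
[-0.39 -0.47  0.67  2.34 -0.    0.54  0.46] [ 485.6 -140.1  209.2] [[-0.135, 0.76, 0.636], [0.991, 0.104, 0.086], [-0.0, 0.642, -0.767]]
target z [0.636, 0.087, -0.767] y [0.991, 0.134, 0]
```

View pics/f.png

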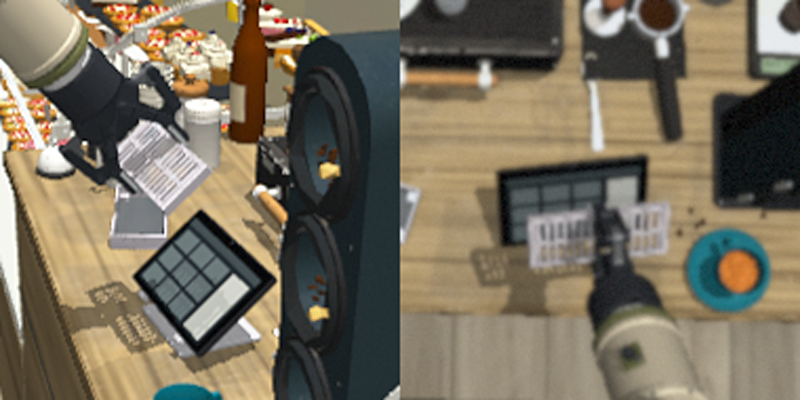

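The grate is held parallel to the screen. Next I'll measure its middle in the lens frame from depth, and check the jug.

```bash
python3 - <<'E'
from h import *
ex=np.array([.134,-.991,0]);n=np.array([-.636,-.087,.767]);ey=np.cross(n,ex)
for L in("top","side"):
    X=cloud(L,np.load(L+"5.npy")); X=X.reshape(-1,3);X=X[~np.isnan(X[:,0])]
    lens=np.array([570,-129,105]); P=(X-lens)@np.c_[ex,ey,n]
    g=P[(abs(P[:,2]-155)<14)&(abs(P[:,0])<120)&(abs(P[:,1])<60)]
    u,s,v=np.linalg.svd(g-g.mean(0)); print(L,"grate",len(g),cv2.minAreaRect(g[:,:2].astype(np.float32)),"z",np.percentile(g[:,2],[5,50,95]).round(1),"normal",v[2].round(3))
    t=P[(abs(P[:,2])<6)&(abs(P[:,0])<110)&(P[:,1]>-130)&(P[:,1]<15)]; print(" screen x",np.percentile(t[:,0],[.3,99.7]).round(),"y",np.percentile(t[:,1],[.3,99.7]).round(),"z",np.median(t[:,2]).round(1))
    j=X[(abs(X[:,0]-550)<45)&(abs(X[:,1]-308)<45)&(X[:,2]>85)&(X[:,2]<105)]; print(" jug rim",len(j),cv2.minEnclosingCircle(j[:,:2].astype(np.float32)) if len(j) else 0,np.ptp(j[:,2]) if len(j) else 0, np.linalg.norm([550-533,308-164]))
s=robot.read_state();print(s['time_s'],s['ee_pos'],s['joint_vel'].round(3),s['grasp_force'])
E
```

```text
top grate 1027 ((-0.6203460693359375, 6.2854461669921875), (85.45428466796875, 160.43032836914062), 89.91494750976562) z [147.  155.1 158.2] normal [-0.001  0.026  1.   ]
 screen x [-101.   97.] y [-114.    8.] z 0.1
 jug rim 96 ((544.7349853515625, 307.6651916503906), 45.6378059387207) 12.663631493661569 145.0
side grate 1084 ((1.6543655395507812, 1.2196121215820312), (89.18341064453125, 162.874267578125), 89.91202545166016) z [147.1 154.2 157.6] normal [0.018 0.001 1.   ]
 screen x [-97. 101.] y [-124.    4.] z -1.0
 jug rim 7 ((559.6773681640625, 302.9918212890625), 31.099403381347656) 4.160817752509843 145.0
15.1333 [ 485.28431758 -140.19678503  208.73371843] [ 0.003 -0.004  0.002  0.008 -0.001 -0.005  0.005] 110.12041926383972
```

The grate is centred within a few mm of the view axis, about 15 cm out, square to the screen, and still. The jug stands clear of the tray, 145 mm from its centre. Handing in.

```bash
python3 -m pendant '[[[0,0,0,0,0,0],[0,0,0,0,0,0],[0,0,0,0,0,0],[0,0,0,0,0,0],[0,0,0,0,0,0]]]'; python3 -c "
from station import robot
print(robot.close_job())"
```

```text
time_s: 15.55
ee_pos: [484.8, -140.2, 208.3]
eef_rot: [1.706, 1.953, 0.711]
wrist_force: [0.2, 0.8, -1.9]
finger_gap: 63.6
grasp_force: 110.1
the job is handed in; nothing more can be done
None
```

I handed the job in at about 15.6 s, with no verdict returned: the jug stands upright beside the tray, and the grate is held still about 15 cm in front of the lens, underside to it, centred and square by the depth images.

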